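Set the bevel dial and lay a chisel in the sharpener

TASK

Get the wide, yellow-handled chisel ready for grinding on the disc sharpener: first, with the guide still empty, turn the bevel dial to 30 degrees (the orange mark) and let go of it. Then slide the chisel, bevel side down as it lies, down the sloping guide slot until its edge rests gently on the grinding disc, and leave it lying there with the dial still at 30. Leave everything else on the bench where it is.

Things in the scene. Friction and masses are not known exactly. Their poses are not given: they have to be found in the camera images.
- sharpener: Dark green bench sharpener, housing 200 x 240 mm, 90 high, fixed; origin on the bench, x away from its front, y to its left, z up. Dark control panel in front (-x) sloping 35 degrees, low edge x -170, z 27, high edge x -80, z 90. Disc on top; right of it (-y) two aluminium cheeks carry the chisel guide (84 over both along x, centred on x 20, y -62, top z 169).
- disc: Tan round abrasive disc of the sharpener, 150 diameter, level and standing still; origin at the centre of its upper face, 112 above the bench (a nut there stands up 8).
- dial (a joint): Bevel dial, rad, grows clockwise seen from outside the panel, range 0 to 3.93; stiff (0.08 N m), stays where left. Long marks every 45 degrees (0.785 rad): bevel 15 at 0, then 20, 25, 30, 35, 40; 30 is the longer orange mark, at 2.356, the others are white. Geared to the guide: 9 degrees of dial tip it 1 degree. It starts between 20 and 27.
- dial_top (a point): On the dial's axis, centre of the top of its black bar grip. z: the axis, out of the panel, 35 degrees from vertical towards the front. x: along the bar to the end with the white pointer line; turns with the dial. Bar 44 long, 12 wide, 22 high, on a skirt 50 across whose top is 22 below this point; the scale plate, 92 across, is 29 below.
- guide: Aluminium chisel guide, tips with the dial. Origin on its tipping axis (level, across the slot), on the slot's floor halfway along; in sharpener axes at x 20, y -62, z 152, so 40 above the disc's face. x: down the slot to the disc, below level by the bevel angle on the dial; y across; z square to both, up. Slot 23 wide, 7 high, 70 long; guide 46 wide.
- guide_mouth (a point): Middle of the slot's mouth (upper end), axes as guide, at x -35, z 3.5 of it. Before it flared lips 12 long open to about 35 wide, 19 high (outside 13 above and below this point). Dial at 30: a blade lying on the slot's floor meets the disc when its edge is about 124 along x from here (handle's front 22 short of it); let go, the handle sinks 2 degrees in the slot's play.
- chisel: Wide chisel, yellow handle with black band, lying level on a 3 mm rubber mat. 0.2 to 0.35 kg, balance 11 behind the handle's front. Handle 120 long, 26 wide (y), 24 high; steel cap 8 more. Origin on its underside, 22 behind its front. x to the cutting edge, z up. Blade 20 wide, 5 thick, middle 12 above the origin, up to x 168 (bolster 16 across, x 22 to 29), bevel of 30 degrees underneath.
- chisel_edge (a point): Middle of the wide chisel's cutting edge, on the blade's upper face: at x 168, y 0, z 14.5 of the chisel; same axes.
- chisel_b: Narrow chisel with a blue handle, otherwise the same make and size as the yellow one (blade 10 mm wide); it lies beside it, roughly parallel, handles 90 mm or more apart (middle to middle); either may be the nearer. Same origin and axes as chisel. To be left alone.
- stone: Sharpening stone on a wooden base, 220 x 75 x 40 high, loose; origin under its centre. To be left alone.
- screwdriver: Screwdriver with red handle, 200 long, 26 high, lying loose; origin under its middle. To be left alone.
- jar: Amber glass jar with dark lid, 64 diameter, 65 high, loose; origin under its centre. To be left alone.
- spray: Upright spray can with blue label, 60 diameter, 165 high, loose; origin under its centre. To be left alone.
- mug: White mug, 82 diameter, 95 high, loose; origin under its centre. To be left alone.
- tape: Yellow and black tape measure, 72 x 40 x 62 high, loose; origin under its centre. To be left alone.

How it is judged:
On the way, in this order (a step that is already met when the one before it is completed fails the run):
1. the bevel dial stands at 30 (within 0.12 rad of 2.356) and is let go, while the chisel is still out of the guide (value of joint dial between 2.236 and 2.476 rad and x of chisel_edge in the frame of guide_mouth below 0 m and contact force between the fingers and sharpener below 0.5 N), for 0.3 s.
2. the chisel lies in the guide slot with its edge down on the disc (x of chisel_edge in the frame of guide_mouth above 0.1 m and z of chisel_edge in the frame of sharpener below 0.117 m and y of chisel_edge in the frame of guide_mouth between -0.006 and 0.006 m and z of chisel_edge in the frame of guide_mouth between -0.009 and 0.009 m and angle between the x axis of chisel and the x axis of guide_mouth, either way round below 0.07 rad and angle between chisel's own z axis and vertical below 0.75 rad), for 0.2 s.
At the end, for the whole second after the job is handed in: The dial is within 0.12 rad of 2.356 (30); the chisel, bevel down, lies at rest in the slot: within 4 degrees (0.07 rad) of its direction, edge within 6 mm sideways and 9 mm up or down of its middle line, at least 100 mm past the mouth and at most 5 mm above the disc's face (all of step 2 and value of joint dial between 2.236 and 2.476 rad and linear speed of chisel below 0.01 m/s and angular speed of chisel below 0.1 rad/s); the robot touches nothing.
It fails at once if one of the other things on the bench (second chisel, stone, screwdriver, jar, spray can, mug, tape measure) is moved more than 20 mm (distance of any of chisel_b, stone, screwdriver, jar, spray, mug, tape from where it was at the start of the episode above 0.02 m).
It fails at once if the chisel is pressed on the disc with more than 40 N (contact force between chisel and disc above 40 N).
It also fails if it takes over 66 s, if anything falls off the work surface, if the arm or the gripper's body presses on something with over 40 N, if the wrist force passes 120 N, or if a joint passes its speed limit or range.

ROBOT

A 7-joint arm with a two-finger parallel gripper is mounted at the origin on the work surface. World frame = base frame: x ahead of the robot, y to its left, z up, the work surface at z = 0. Lengths are in m, angles in rad, forces in N, time in s.
With the tool pointing down it reaches from about 0.4 to 0.875 m from the base axis. Payload 19.3 kg.
Tool frame: the origin (TCP) lies midway between the tips of the shut fingers; the grasp point (between the pads) lies 19 mm behind it; z points along the fingers, y is the direction in which the jaws open and shut (so a half turn about z gives the same grasp; the last joint's range is limited). The gripper opens to 85 mm and grips with 20 to 120 N. Pads are 22 mm wide; open, the fingers measure 114 mm over their backs; the gripper's body (76 mm by 85 mm) begins 54 mm behind the grasp point. The pads swing forward as they close: fully open they stand 13 mm farther back than shut.
Start: joints at [1.159, 0.521, -0.036, 1.599, 0.021, 1.021, -0.113], TCP at [0.209, -0.589, 0.231] pointing down, gripper open.
Joint ranges: [-2.91, 2.91], [-0.3, 2.13], [-1.5, 1.42], [0.17, 2.43], [-1.26, 4.41], [0.16, 1.93], [-2.52, 2.52]. Speed limits (rad/s): [1.89, 1.89, 2.39, 2.39, 3.01, 3.01, 3.01].

INTERFACE

Orientations are given as [roll, pitch, yaw] about the fixed x, y, z axes, in that order (R = Rz(yaw) Ry(pitch) Rx(roll)).
In Python, from workcell import bot, eyes gives the robot as it stands. The module is installed in compiled form; this text tells all that it offers.
- The arm moves only by the shell command python3 -m jog 'ROWS' [FORCE]. ROWS is JSON, a list of rows, each an object with "delta_pos": the shift along the world's x, y, z in mm, a list of three; "spin": the turn about the world's z in rad; "claw": the closure, from 0 (fully open) to 1 (shut). In form: [{"delta_pos": [tx, ty, tz], "spin": spin, "claw": claw}, ...]. A call has 1 to 8 rows; each row is the pose to reach, as a shift and turn from the pose measured when the call began; what a row does not reach only later rows make up. A row lasts 1/10 s, in which the tool goes at most 50 mm and 8.59 degrees, less where a joint would pass 70% of its speed; a pose out of reach is approached as far as the arm can. A call with a gripper value outside its range is refused whole. The fingers move at their own pace and stop on an object; FORCE is the grip in N (left out, the last holds). Time passes only in rows, so rows that repeat a pose let the fingers close. It gives the time, the measured TCP pose, the force and the opening at its end, in the units of the state.
- bot.observe(): the state, without advancing time (a new reading comes with each control period).
- eyes.grab_frame(name): name is "scene" or "top" or "wrist"; returns the picture (420x560x3 uint8, blue, green, red); there is no depth.
- eyes.camera_params(name): a dict with "fx", "fy", "cx", "cy" (pixels), "origin" and "attitude" of the camera in the world. Camera axes: x right, y up, looking along -z (the intrinsics and any distortion apply to the point x, -y, -z); pixel columns grow to the right and rows downward; lengths in m; the calibration is good to about 2 mm. The wrist camera is an equidistant fisheye: a pixel r from the principal point sees the ray r / f radians off the axis. A picture is of the moment at which its call begins: read the wrist's pose just before it. camera_params takes no time and is no camera call; for the wrist camera it gives the pose at the moment of the call.
- bot.job_done(): hands the job in, once; it reports no verdict.
The state is a dict: "clock": time; "qpos": joint angles; "qd": joint speeds; "joint_efforts": joint torques, N m; "position": TCP position; "tool_rot": TCP orientation; "force": force on the tool from outside, world axes, zero at the start; "moment": the same for the moment, N m; "grip_width": finger opening in m.
Only numpy, scipy, OpenCV 4.12 (cv2) and the standard library are available. Lean on these libraries where they do the work, as an engineer would, in place of code of your own. Each camera call takes 0.05 s, during which the arm holds its last target. There are 200 camera calls.

## Working session

There is one attempt and no reset: what is moved stays moved. The work goes in short steps, Python scripts to look and compute and a shell command to move; the robot and the scene stay as the last step left them, time stands still between calls to the robot, and variables do not carry over. Pictures are saved under pics/ and viewed, about 8 in all and at most 12, crops included, and the job is handed in when it is done.

```bash
mkdir -p pics
python3 - <<'E'
from workcell import bot, eyes
import cv2
s=bot.observe();print({k:s[k] for k in('clock','position','tool_rot','grip_width','force')})
for n in('scene','top','wrist'):
    p=eyes.camera_params(n);print(n,p)
    cv2.imwrite(f'pics/{n}0.png',eyes.grab_frame(n))
E
```

```text
{'clock': 0.0, 'position': array([ 0.20935504, -0.5885404 ,  0.23073538]), 'tool_rot': array([-3.14047755e+00,  9.50240723e-05,  3.41823248e-01]), 'grip_width': 0.08524085964445682, 'force': array([-1.52027924, -0.23383841, -0.64427428])}
scene {'fx': 499.38459769286135, 'fy': 499.38459769286135, 'cx': 281.41905028574814, 'cy': 216.75399133884315, 'origin': array([ 1.57573244, -0.49826243,  1.0748154 ]), 'attitude': array([ 0.85181127, -0.01223648,  1.14562947])}
top {'fx': 402.58779850552384, 'fy': 402.58779850552384, 'cx': 277.1003664323546, 'cy': 205.304880176864, 'origin': array([4.11037940e-01, 1.35963871e-04, 1.30371564e+00]), 'attitude': array([ 0.11195246,  0.00366315, -1.58693235])}
wrist {'fx': 325.19226210127806, 'fy': 325.19226210127806, 'cx': 276.9375578163553, 'cy': 207.12752879657396, 'origin': array([ 0.27957536, -0.56243777,  0.3730456 ]), 'attitude': array([-2.98286687e-01,  1.14641876e-03, -1.22930061e+00])}
```

View pics/top0.png

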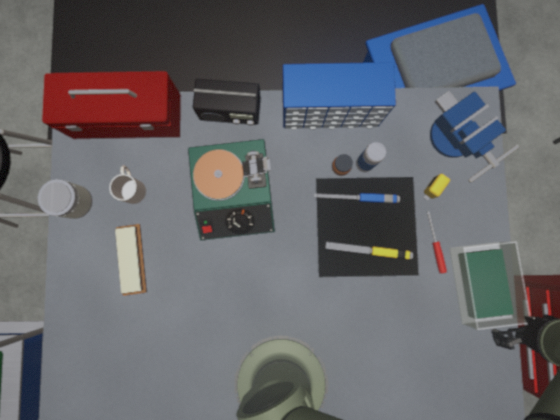

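View pics/scene0.png

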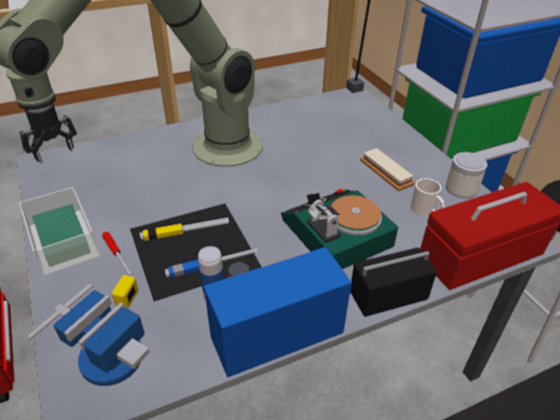

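```bash
cat > h.py <<'E'
from workcell import bot, eyes
import numpy as np, cv2
from scipy.spatial.transform import Rotation as Ro
def ray(n,p,uv):
    u,v=uv; a=(u-p['cx'])/p['fx']; b=(v-p['cy'])/p['fy']
    if n=='wrist':
        r=np.hypot(a,b); k=np.sin(r)/r if r>1e-9 else 1.; d=np.array([a*k,-b*k,-np.cos(r)])
    else: d=np.array([a,-b,-1.])
    d=Ro.from_euler('xyz',p['attitude']).apply(d)
    return np.array(p['origin']),d/np.linalg.norm(d)
def onz(n,p,uv,z):
    o,d=ray(n,p,uv); return o+d*(z-o[2])/d[2]
def proj(n,p,X):
    c=Ro.from_euler('xyz',p['attitude']).inv().apply(np.array(X)-p['origin']); x,y,z=c[0],-c[1],-c[2]
    if n=='wrist':
        q=np.hypot(x,y); t=np.arctan2(q,z); k=t/max(q,1e-12)
    else: k=1/z
    return np.array([p['cx']+p['fx']*x*k,p['cy']+p['fy']*y*k])
def tri(rs):
    A=np.zeros((3,3));b=np.zeros(3)
    for o,d in rs:
        P=np.eye(3)-np.outer(d,d);A+=P;b+=P@o
    X=np.linalg.solve(A,b); return X,[np.linalg.norm((np.eye(3)-np.outer(d,d))@(X-o)) for o,d in rs]
def snap(tag):
    import json
    p=eyes.camera_params('wrist'); im=eyes.grab_frame('wrist'); cv2.imwrite(f'pics/{tag}.png',im)
    json.dump({k:np.array(v).tolist() for k,v in p.items()},open(f'pics/{tag}.json','w')); return p,im
def load(tag):
    import json
    p=json.load(open(f'pics/{tag}.json')); return p,cv2.imread(f'pics/{tag}.png')
E
python3 - <<'E'
from h import *
p=eyes.camera_params('top')
for n,uv,z in [('dial',(240,219),.085),('guide',(257,168),.155),('edge',(328,246),.018),('cap',(411,255),.02),('disc',(219,174),.112),('spray',(374,154),.165)]:
    print(n,onz('top',p,uv,z).round(3))
im=cv2.imread('pics/top0.png');hsv=cv2.cvtColor(im,cv2.COLOR_BGR2HSV)
m=cv2.inRange(hsv,(70,80,40),(90,255,140));m[:,300:]=0
r=cv2.minAreaRect(np.vstack([c for c in cv2.findContours(m,0,2)[0] if cv2.contourArea(c)>50]));print(r,[onz('top',p,q,.09).round(3) for q in cv2.boxPoints(r)])
s=bot.observe();T=Ro.from_euler('xyz',s['tool_rot']);w=eyes.camera_params('wrist')
print(T.inv().apply(w['origin']-s['position']),T.inv().apply(Ro.from_euler('xyz',w['attitude']).apply([0,0,-1])))
E
```

```text
dial [0.508 0.116 0.085]
guide [0.65  0.059 0.155]
edge [ 0.423 -0.157  0.018]
cap [ 0.39  -0.418  0.02 ]
disc [0.643 0.175 0.112]
spray [ 0.683 -0.28   0.165]
((228.75904846191406, 175.64181518554688), (63.728023529052734, 75.73558044433594), 83.48019409179688) [array([0.729, 0.276, 0.09 ]), array([0.752, 0.043, 0.09 ]), array([0.555, 0.024, 0.09 ]), array([0.532, 0.252, 0.09 ])]
[ 0.07489147 -0.0012427  -0.14226063] [-2.93809907e-01 -2.62671221e-04  9.55863834e-01]
```

```bash
python3 -m jog '[{"delta_pos":[220,240,20],"spin":0,"claw":0},{"delta_pos":[220,240,20],"spin":0,"claw":0},{"delta_pos":[220,240,20],"spin":0,"claw":0},{"delta_pos":[220,240,20],"spin":0,"claw":0},{"delta_pos":[220,240,20],"spin":0,"claw":0},{"delta_pos":[220,240,20],"spin":0,"claw":0},{"delta_pos":[220,240,20],"spin":0,"claw":0},{"delta_pos":[220,240,20],"spin":0,"claw":0}]'
python3 -c "
from h import *
snap('c1')"
python3 -m jog '[{"delta_pos":[0,120,0],"spin":-0.15,"claw":0},{"delta_pos":[0,120,0],"spin":-0.25,"claw":0},{"delta_pos":[0,120,0],"spin":-0.25,"claw":0},{"delta_pos":[0,120,0],"spin":-0.25,"claw":0}]'
python3 -c "
from h import *
snap('c2')"
python3 -m jog '[{"delta_pos":[40,330,0],"spin":0,"claw":0},{"delta_pos":[40,330,0],"spin":0,"claw":0},{"delta_pos":[40,330,0],"spin":0,"claw":0},{"delta_pos":[40,330,0],"spin":0,"claw":0},{"delta_pos":[40,330,0],"spin":0,"claw":0},{"delta_pos":[40,330,0],"spin":0,"claw":0},{"delta_pos":[40,330,0],"spin":0,"claw":0},{"delta_pos":[40,330,0],"spin":0,"claw":0}]'
python3 -c "
from h import *
p,a=snap('d1');b=load('c2')[1]
cv2.imwrite('pics/v3.png',cv2.resize(a,(800,600)))
cv2.imwrite('pics/v4.png',cv2.resize(b,(800,600)))"
```

```text
clock: 0.95
position: [0.4322, -0.3452, 0.251]
tool_rot: [-3.14, -0.001, 0.347]
force: [-0.2, -0.5, -0.2]
grip_width: 0.0856
clock: 1.4
position: [0.4302, -0.2251, 0.251]
tool_rot: [-3.14, -0.0, 0.097]
force: [0.6, -1.0, 0.2]
grip_width: 0.0851
clock: 2.25
position: [0.4708, 0.1058, 0.2508]
tool_rot: [-3.139, -0.0, 0.099]
force: [0.1, -0.5, -0.7]
grip_width: 0.0856
```

View pics/v3.png

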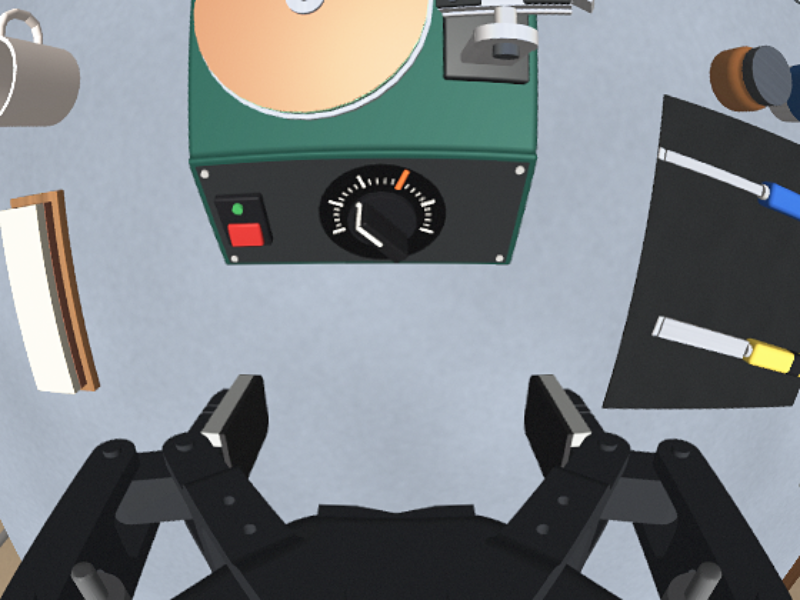

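View pics/v4.png

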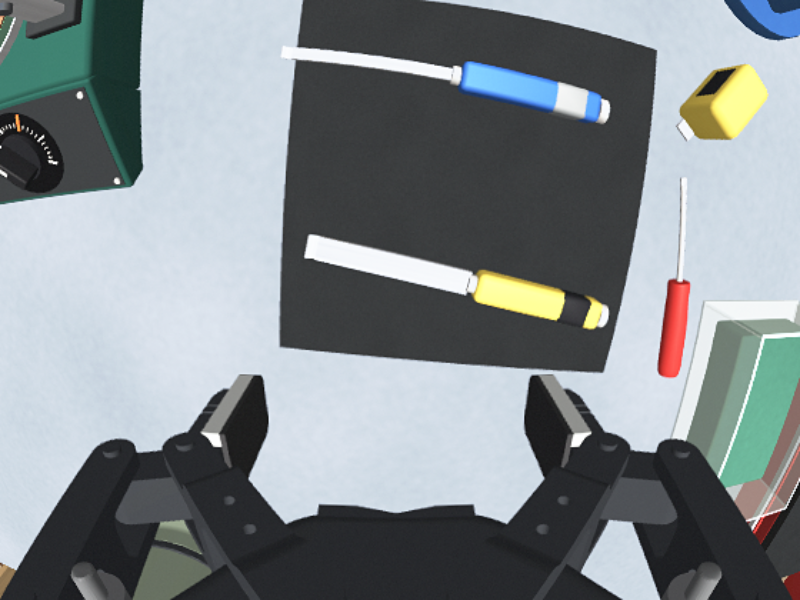

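```bash
python3 -m jog '[{"delta_pos":[110,-20,30],"spin":0,"claw":0.3},{"delta_pos":[110,-20,30],"spin":0,"claw":0.3},{"delta_pos":[110,-20,30],"spin":0,"claw":0.3},{"delta_pos":[110,-20,30],"spin":0,"claw":0.3}]'
python3 -c "
from h import *
p,a=snap('d2')
A=load('d1')[1]
c=cv2.resize(A[95:195,120:400],(800,286),interpolation=cv2.INTER_CUBIC)
b=cv2.resize(a[0:300,100:480],None,fx=2.1,fy=2.1)[:,:800]
cv2.imwrite('pics/v5.png',b);cv2.imwrite('pics/v6.png',np.vstack([c,cv2.resize(A[110:190,215:325],(412,300),interpolation=cv2.INTER_CUBIC).copy() if 0 else cv2.copyMakeBorder(cv2.resize(A[110:190,215:325],(412,300),interpolation=cv2.INTER_CUBIC),0,0,0,388,0)]))"
```

```text
clock: 2.7
position: [0.5829, 0.0797, 0.2802]
tool_rot: [-3.141, 0.0, 0.093]
force: [-0.4, -0.2, -0.5]
grip_width: 0.0597
```

View pics/v5.png

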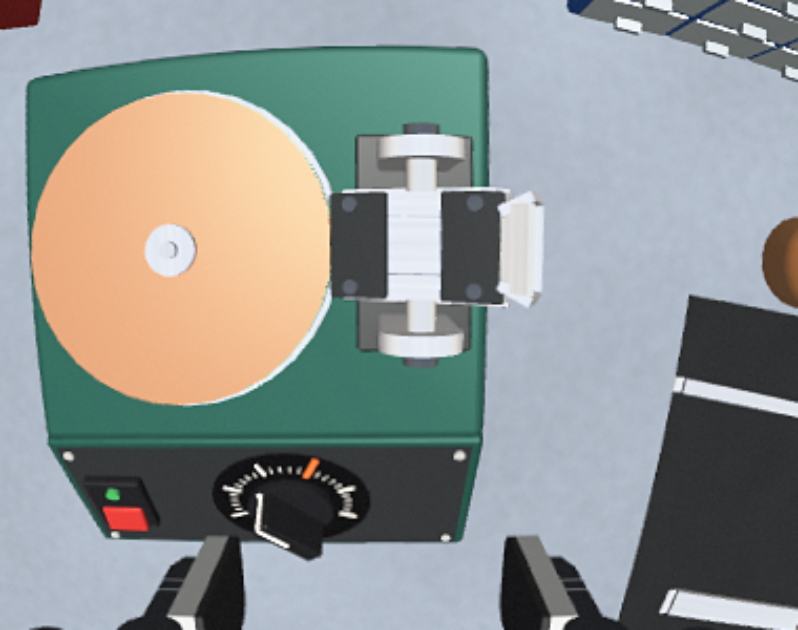

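View pics/v6.png

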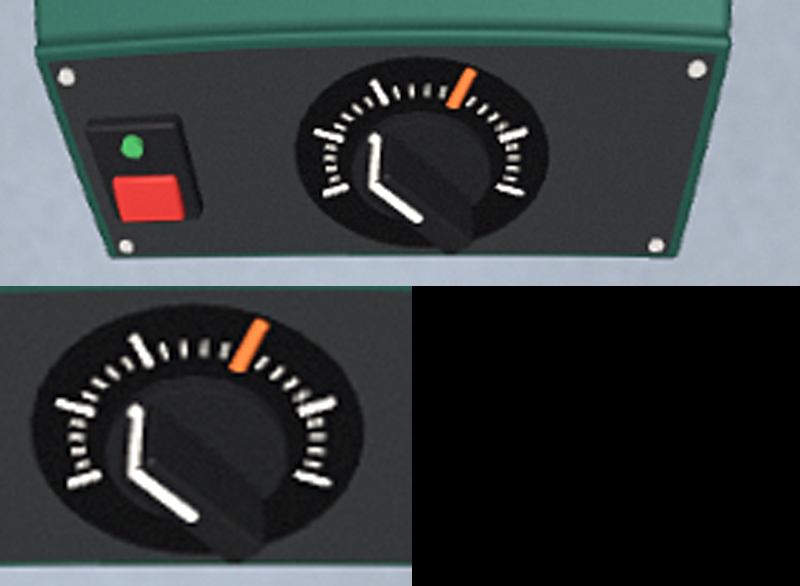

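```bash
cat > m.py <<'E'
from h import *
p1,_=load('d1');p2,_=load('d2')
P={'TL':((66,76),(68,456)),'TR':((697,69),(459,455)),'BL':((125,246),(115,535)),'BR':((656,245),(446,537)),
'm30':((461,88),(311,468)),'m15':((336,191),(240,515)),'m20':((328,136),(232,491)),'m25':((379,92),(260,470)),'m35':((514,134),(347,490)),'m40':((510,191),(347,515)),
'knee':((374,186),(260,530)),'inner':((419,219),(287,547)),'foot':((374,138),(260,496))}
X={}
for k,(a,b) in P.items():
    a=np.array(a)/(800/280)+[120,95];b=np.array(b)/2.1+[100,0]
    X[k],e=tri([ray('wrist',p1,a),ray('wrist',p2,b)]);print(k,(X[k]*1e3).round(1),round(e[0]*1e3,2))
d=X['TL']-X['TR'];yaw=np.arctan2(-d[0],d[1]);d2=X['BL']-X['BR'];yaw2=np.arctan2(-d2[0],d2[1]);print('yaw',yaw,yaw2,np.linalg.norm(d),np.linalg.norm(d2))
up=(X['TL']+X['TR']-X['BL']-X['BR'])/2;print('slope',np.degrees(np.arctan2(up[2],np.hypot(*up[:2]))))
mid=(X['TL']+X['TR']+X['BL']+X['BR'])/4;print('panel mid',mid)
psi=(yaw+yaw2)/2
print('disc nut',onz('wrist',p2,np.array((171,250))/2.1+[100,0],.12))
s,c=np.sin(psi),np.cos(psi);xs=np.array([c,s,0]);ys=np.array([-s,c,0]);z=np.array([0,0,1.])
t=np.radians(35);ax=-np.sin(t)*xs+np.cos(t)*z;u=np.cos(t)*xs+np.sin(t)*z
q={k:np.array([v@u,v@ys,v@ax]) for k,v in X.items()}
A=np.array([[2*q[m][0],2*q[m][1],1] for m in('m15','m20','m25','m35','m40')]);b=np.array([q[m][:2]@q[m][:2] for m in('m15','m20','m25','m35','m40')])
w=np.linalg.lstsq(A,b,rcond=None)[0];R=np.sqrt(w[2]+w[0]**2+w[1]**2);h=np.mean([q[m][2] for m in('m15','m20','m25','m30','m35','m40')])
C=w[0]*u+w[1]*ys+h*ax;print('scale centre',C,'R',R,'top',C+.029*ax)
for k in('m15','m20','m25','m30','m35','m40','knee','foot','inner'):
    v=q[k][:2]-w[:2];print(k,'cw from up',np.degrees(np.arctan2(-v[1],v[0])).round(1),'r',np.hypot(*v).round(4),'h',(q[k][2]-h).round(4))
E
python3 m.py
```

```text
TL [525.8 246.4  85.1] 0.08
TR [546.8  31.3  84.4] 0.23
BL [453.9 239.4  34.7] 0.16
BR [474.6  23.7  32.3] 0.05
m30 [530.3 109.   78.3] 0.14
m15 [486.8 151.1  52.9] 0.07
m20 [508.9 153.4  69.6] 0.15
m25 [526.3 136.4  78.2] 0.02
m35 [515.7  88.7  68.9] 0.19
m40 [493.   87.   52.3] 0.3
knee [495.6 134.2  88.7] 0.43
inner [485.5 118.8  86.2] 0.0
foot [510.2 136.6  75.9] 0.35
yaw 0.0970675762066333 0.09556705472681472 0.21606877766407304 0.2167147278525378
slope 35.29484403196189
panel mid [0.50028751 0.13518831 0.05912813]
disc nut [0.6429113 0.177223  0.12     ]
scale centre [0.50128342 0.12001014 0.0604405 ] R 0.03515299633833312 top [0.4847268  0.1184105  0.08419591]
m15 cw from up -113.0 r 0.0351 h 0.0003
m20 cw from up -66.5 r 0.0354 h 0.0013
m25 cw from up -23.6 r 0.0348 h -0.0007
m30 cw from up 22.7 r 0.0358 h -0.0013
m35 cw from up 66.5 r 0.0354 h 0.0004
m40 cw from up 113.6 r 0.035 h -0.0001
knee cw from up -49.1 r 0.0194 h 0.0256
foot cw from up -41.9 r 0.0234 h 0.0066
inner cw from up -9.3 r 0.0019 h 0.0301
```

```bash
python3 -m jog '[{"delta_pos":[-95,39,0],"spin":0.14,"claw":0.5},{"delta_pos":[-95,39,0],"spin":0.28,"claw":0.5},{"delta_pos":[-95,39,-50],"spin":0.42,"claw":0.5},{"delta_pos":[-95,39,-100],"spin":0.56,"claw":0.5},{"delta_pos":[-95,39,-150],"spin":0.7,"claw":0.5},{"delta_pos":[-95,39,-160],"spin":0.84,"claw":0.5},{"delta_pos":[-95,39,-160],"spin":0.94,"claw":0.5},{"delta_pos":[-95,39,-160],"spin":0.94,"claw":0.5}]' 20
python3 -c "
from h import *
p,a=snap('e1')
cv2.imwrite('pics/v7.png',a[150:420,80:480])"
```

```text
clock: 3.55
position: [0.4857, 0.1181, 0.1195]
tool_rot: [-3.14, 0.002, 1.034]
force: [0.8, 0.9, -0.1]
grip_width: 0.0434
```

View pics/v7.png

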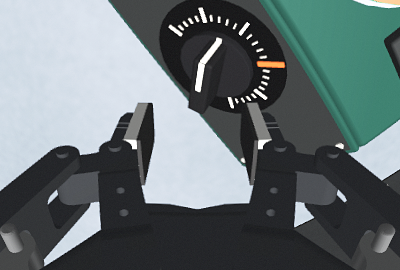

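```bash
python3 -m jog '[{"delta_pos":[2,0,-25],"spin":0,"claw":0.5},{"delta_pos":[2,0,-44],"spin":0,"claw":0.5},{"delta_pos":[2,0,-44],"spin":0,"claw":0.76},{"delta_pos":[2,0,-44],"spin":0,"claw":0.76},{"delta_pos":[2,0,-44],"spin":0,"claw":0.76}]' 20
python3 -m jog '[{"delta_pos":[0,0,0],"spin":-0.14,"claw":0.76},{"delta_pos":[0,0,0],"spin":-0.28,"claw":0.76},{"delta_pos":[0,0,0],"spin":-0.42,"claw":0.76}]'
```

```text
clock: 4.1
position: [0.4885, 0.1182, 0.077]
tool_rot: [3.141, 0.001, 1.029]
force: [0.9, 0.1, -0.3]
grip_width: 0.0209
clock: 4.4
position: [0.4887, 0.1183, 0.0781]
tool_rot: [3.141, -0.0, 0.602]
force: [-4.1, 0.7, 0.9]
grip_width: 0.0206
```

```bash
python3 -m jog '[{"delta_pos":[0,0,-1],"spin":-0.14,"claw":0.76},{"delta_pos":[0,0,-2],"spin":-0.28,"claw":0.78},{"delta_pos":[0,0,-2],"spin":-0.42,"claw":0.78},{"delta_pos":[0,0,-2],"spin":-0.56,"claw":0.8},{"delta_pos":[0,0,-2],"spin":-0.70,"claw":0.8},{"delta_pos":[0,0,-2],"spin":-0.84,"claw":0.8},{"delta_pos":[0,0,-2],"spin":-0.98,"claw":0.8},{"delta_pos":[0,0,-2],"spin":-0.98,"claw":0.8}]'
python3 -m jog '[{"delta_pos":[0,0,0],"spin":0,"claw":0.95},{"delta_pos":[0,0,0],"spin":0,"claw":0.95},{"delta_pos":[0,0,0],"spin":0,"claw":0.95}]'
python3 -m jog '[{"delta_pos":[0,0,0],"spin":0,"claw":0.6},{"delta_pos":[0,0,0],"spin":0,"claw":0.6},{"delta_pos":[0,0,80],"spin":0.15,"claw":0.6},{"delta_pos":[-10,0,170],"spin":0.3,"claw":0.5},{"delta_pos":[-10,0,170],"spin":0.45,"claw":0.3},{"delta_pos":[-10,0,170],"spin":0.47,"claw":0.3}]'
python3 -c "
from h import *
p,a=snap('f1')
cv2.imwrite('pics/v8.png',cv2.resize(a[60:260,150:420],None,fx=2.9,fy=2.9,interpolation=cv2.INTER_CUBIC))"
```

```text
clock: 5.2
position: [0.489, 0.1188, 0.077]
tool_rot: [-3.141, -0.001, -0.381]
force: [-0.2, -0.9, 1.7]
grip_width: 0.0173
clock: 5.5
position: [0.4889, 0.1186, 0.0772]
tool_rot: [-3.141, -0.001, -0.379]
force: [-4.1, -2.9, 5.5]
grip_width: 0.0131
clock: 6.1
position: [0.4799, 0.119, 0.2516]
tool_rot: [-3.14, -0.006, 0.097]
force: [0.2, -0.1, -1.4]
grip_width: 0.06
```

View pics/v8.png

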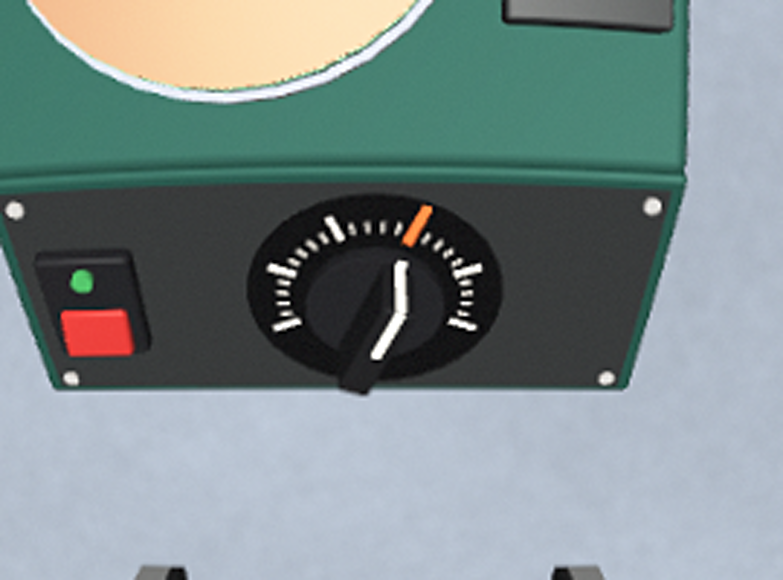

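```bash
cat > dial.py <<'E'
from h import *
psi=.0963;s,c=np.sin(psi),np.cos(psi);xs=np.array([c,s,0]);ys=np.array([-s,c,0]);z=np.array([0,0,1.])
t=np.radians(35);ax=-np.sin(t)*xs+np.cos(t)*z;u=np.cos(t)*xs+np.sin(t)*z
C=np.array([.50128,.12001,.06044])
def ang(p,uv,h):
    o,d=ray('wrist',p,uv);P=C+h*ax;X=o+d*((P-o)@ax)/(d@ax)-P;return X@u,X@ys
E
python3 - <<'E'
from dial import *
p,_=load('f1');f=lambda a:np.array(a)/2.9+[150,60]
k,i,ft=[np.array(ang(p,f(a),h)) for a,h in(((401,315),.029),((377,356),.029),((402,265),.007))]
m=np.array(ang(p,f((419,226)),0));g=lambda v:np.degrees(np.arctan2(-v[1],v[0])).round(1)
print('knee',g(k),'k-i',g(k-i),'inner',i,'foot',g(ft),'m30',g(m),k,ft)
for q in((285,324),(282,271),(335,229),(467,271),(462,324)):print(g(np.array(ang(p,f(q),0))))
E
```

```text
knee 21.4 k-i 21.2 inner [ 0.00085772 -0.00042427] foot 21.6 m30 23.1 [ 0.02035753 -0.00799313] [ 0.02219962 -0.0087718 ]
-111.7
-67.9
-23.0
67.2
112.2
```

Run:
```python
from h import *
R={}
for t in('c1','c2'):
    p,im=load(t);hsv=cv2.cvtColor(im,cv2.COLOR_BGR2HSV)
    m=cv2.inRange(hsv,(20,120,90),(35,255,255));n,l,st,ce=cv2.connectedComponentsWithStats(m)
    g=onz('top',eyes.camera_params('top'),(380,252),.02)
    uv=proj('wrist',p,g);print(t,'pred handle px',uv.round())
    cand=[i for i in range(1,n) if st[i,4]>60 and np.hypot(*(ce[i]-uv))<70];print([(ce[i].round(),st[i,4]) for i in cand])
    hm=np.isin(l,cand).astype(np.uint8)
    # blade: bright low-sat pixels near
    w=cv2.inRange(hsv,(0,0,140),(180,70,255));n2,l2,st2,ce2=cv2.connectedComponentsWithStats(w)
    e=proj('wrist',p,[.415,-.23,.0175])
    i=min([j for j in range(1,n2) if st2[j,4]>150 and st2[j,4]<6000],key=lambda j:np.hypot(*(ce2[j]-e)));print('blade',ce2[i],st2[i,4])
    for nm,mask,z in(('handle',hm,.015),('blade',(l2==i).astype(np.uint8),.0175)):
        c=np.vstack([q for q in cv2.findContours(mask,0,1)[0]])[:,0]
        X=np.array([onz('wrist',p,q,z)[:2] for q in c]).astype(np.float32)
        r=cv2.minAreaRect(X*1000);b=cv2.boxPoints(r);print(nm,np.round(r[0],1),np.round(r[1],1),round(r[2],1))
        j=np.argsort(b[:,1]);hi=b[j[2:]].mean(0);lo=b[j[:2]].mean(0);print('  +y end',hi.round(1),'-y end',lo.round(1),'dir deg',np.degrees(np.arctan2(*(hi-lo)[::-1])).round(2))
        R[t,nm]=[proj('wrist',p,[*(v/1000),z]) for v in(hi,lo)]
for nm in('handle','blade'):
    for k in(0,1):
        X,e=tri([ray('wrist',load(t)[0],R[t,nm][k]) for t in('c1','c2')]);print(nm,k,(X*1e3).round(1),(np.array(e)*1e3).round(2))
```

```text
c1 pred handle px [250. 192.]
[(array([260., 193.]), np.int32(499)), (array([314., 221.]), np.int32(105))]
blade [177.97430627 154.21428571] 1946
handle [ 397.  -353.9] [121.8  30.4] 82.1
  +y end [ 405.4 -293.6] -y end [ 388.6 -414.2] dir deg 82.08
blade [ 416.1 -221. ] [146.   21.6] 82.1
  +y end [ 426.1 -148.7] -y end [ 406.1 -293.3] dir deg 82.12
c2 pred handle px [354. 205.]
[(array([360., 204.]), np.int32(433))]
blade [272.85714286 185.0310559 ] 2093
handle [ 399.6 -334.7] [86.6 29.8] 82.2
  +y end [ 405.5 -291.7] -y end [ 393.7 -377.6] dir deg 82.16
blade [ 415.9 -221.4] [147.2  21.3] 82.1
  +y end [ 426.  -148.5] -y end [ 405.8 -294.4] dir deg 82.12
handle 0 [ 403.6 -293.1    8. ] [0.01 0.01]
handle 1 [ 329.6 -466.3 -192.7] [3.15 3.15]
blade 0 [ 425.9 -148.4   16.9] [0.05 0.05]
blade 1 [ 407.  -293.5   21.4] [0.12 0.12]
```

```bash
python3 -m jog '[{"delta_pos":[-10,-50,0],"spin":0.14,"claw":0.3},{"delta_pos":[-20,-100,0],"spin":0.28,"claw":0.3},{"delta_pos":[-30,-150,0],"spin":0.42,"claw":0.3},{"delta_pos":[-40,-200,0],"spin":0.56,"claw":0.3},{"delta_pos":[-50,-250,0],"spin":0.7,"claw":0.3},{"delta_pos":[-60,-300,0],"spin":0.84,"claw":0.3},{"delta_pos":[-70,-350,0],"spin":0.98,"claw":0.3},{"delta_pos":[-80,-400,0],"spin":1.12,"claw":0.3}]'
python3 -m jog '[{"delta_pos":[-2,-72,0],"spin":0.14,"claw":0.3},{"delta_pos":[-2,-72,-50],"spin":0.216,"claw":0.3},{"delta_pos":[-2,-72,-80],"spin":0.216,"claw":0.3},{"delta_pos":[-2,-72,-80],"spin":0.216,"claw":0.3}]'
python3 -c "
from h import *
p,a=snap('g1');s=bot.observe();print(s['qpos'].round(2))
cv2.imwrite('pics/v9.png',a)"
```

```text
clock: 6.95
position: [0.4171, -0.2028, 0.2528]
tool_rot: [-3.14, -0.008, 1.068]
force: [0.9, 0.1, 0.2]
grip_width: 0.0597
clock: 7.35
position: [0.4129, -0.2745, 0.169]
tool_rot: [-3.134, -0.01, 1.282]
force: [-1.2, 0.3, 1.0]
grip_width: 0.0598
[ 0.58  0.41 -0.15  1.98  0.07  0.77  0.11]
```

View pics/v9.png

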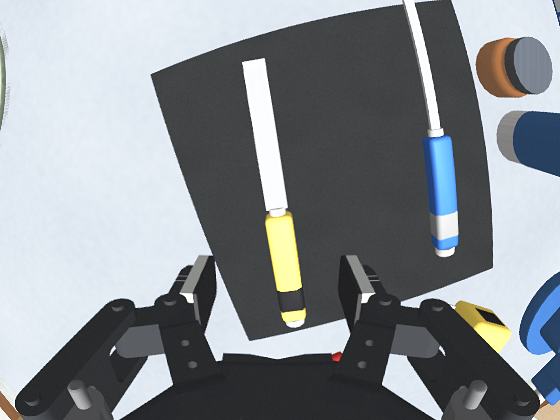

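```bash
python3 -m jog '[{"delta_pos":[-15.5,-50,-40],"spin":0.1,"claw":0.3},{"delta_pos":[-15.5,-78.5,-80],"spin":0.151,"claw":0.3},{"delta_pos":[-15.5,-78.5,-115],"spin":0.151,"claw":0.3},{"delta_pos":[-15.5,-78.5,-115],"spin":0.151,"claw":0.3},{"delta_pos":[-15.5,-78.5,-115],"spin":0.151,"claw":0.3}]' 20
```

```text
clock: 7.9
position: [0.3998, -0.3522, 0.0584]
tool_rot: [-3.137, -0.009, 1.434]
force: [0.4, -0.7, 0.8]
grip_width: 0.0596
```

```bash
python3 -m jog '[{"delta_pos":[-2.3,-0.7,-30],"spin":0,"claw":0.3},{"delta_pos":[-2.3,-0.7,-53],"spin":0,"claw":0.3},{"delta_pos":[-2.3,-0.7,-53],"spin":0,"claw":0.3},{"delta_pos":[-2.3,-0.7,-53],"spin":0,"claw":0.3}]'
python3 -m jog '[{"delta_pos":[0,0,0],"spin":0,"claw":0.6},{"delta_pos":[0,0,0],"spin":0,"claw":0.9},{"delta_pos":[0,0,0],"spin":0,"claw":0.9},{"delta_pos":[0,0,0],"spin":0,"claw":0.9},{"delta_pos":[0,0,0],"spin":0,"claw":0.9}]' 20
```

```text
clock: 8.3
position: [0.3991, -0.3529, 0.0081]
tool_rot: [-3.139, -0.008, 1.435]
force: [-0.3, -1.1, 0.8]
grip_width: 0.0599
clock: 8.8
position: [0.4, -0.3534, 0.0097]
tool_rot: [-3.141, -0.007, 1.436]
force: [-3.0, 3.0, 21.9]
grip_width: 0.0258
```

```bash
python3 -m jog '[{"delta_pos":[0,0,5],"spin":0,"claw":0.9},{"delta_pos":[0,0.5,12],"spin":0,"claw":0.9},{"delta_pos":[0,1,20],"spin":0,"claw":0.9},{"delta_pos":[0,2,30],"spin":0,"claw":0.9},{"delta_pos":[0.5,4,40],"spin":0,"claw":0.9},{"delta_pos":[0.5,4,40],"spin":0,"claw":0.9}]' 20
python3 -c "
from h import *
p,a=snap('g2');s=bot.observe();print(s['force'],s['moment'])
cv2.imwrite('pics/v10.png',a[0:300,100:500])"
```

```text
clock: 9.4
position: [0.4012, -0.3495, 0.0513]
tool_rot: [3.14, -0.006, 1.436]
force: [-0.2, -0.1, -3.9]
grip_width: 0.0257
[-0.71800068  0.33335242 -2.70137456] [-0.17749226  0.04057073  0.02548459]
```

View pics/v10.png

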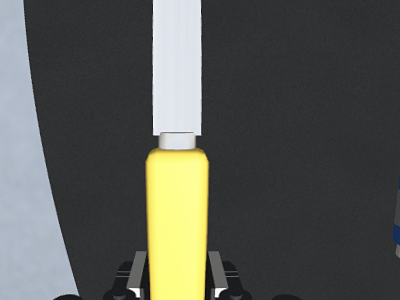

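```bash
cat > gd.py <<'E'
from h import *
psi=.0963;xs=np.array([np.cos(psi),np.sin(psi),0]);ys=np.array([-np.sin(psi),np.cos(psi),0]);z=np.array([0,0,1.])
O=np.array([.50029,.13519,0])+.125*xs
G=O+.020*xs-.062*ys+.152*z
t=np.radians(30);a=np.cos(t)*ys-np.sin(t)*z;n=np.sin(t)*ys+np.cos(t)*z
M=G-.035*a+.0035*n
def tcp(s,nn,th,L=.206,dz=.009):
    r=np.radians(th);return M+s*a+nn*n-L*(np.cos(r)*ys-np.sin(r)*z)-dz*z
E
python3 - <<'E'
from gd import *
p,_=load('d2');f=lambda q:np.array(q)/2.1+[100,0]
S=lambda X:np.array([(X-O)@xs,(X-O)@ys,X[2]])*1e3
print('O',O,'M',M)
b=[S(onz('wrist',p,f(q),zz)) for q,zz in(((349,203),.152),((349,287),.152),((474,203),.173),((474,291),.173))];print(np.round(b,1),np.mean(b,0))
c=[S(onz('wrist',p,f(q),.158)) for q in((421,128),(421,362))];print('axle',np.round(c,1),np.mean(c,0))
d=[S(onz('wrist',p,f(q),.175)) for q in((543,200),(541,298))];print('lip',np.round(d,1),np.mean(d,0))
for E in((-.05,.0090),(-.006,.0090)):
    e=M+E[0]*ys+E[1]*z;print('level',(e-.206*ys-.009*z).round(4))
for s,nn,th in((-7,3,8),(-4,1.5,16),(-1,.5,24),(3,0,30),(60,0,30),(118,0,30),(124,0,30)):print(s,nn,th,tcp(s/1e3,nn/1e3,th).round(4))
E
```

```text
O [0.62471084 0.1472089  0.        ] M [0.65332572 0.05899063 0.17253109]
[[ 37.8 -53.5 152. ]
 [  4.5 -53.2 152. ]
 [ 37.3 -99.3 173. ]
 [  4.9 -99.7 173. ]] [ 21.125741   -76.41878215 162.5       ]
axle [[ 67.  -81.1 158. ]
 [-24.8 -81.5 158. ]] [ 21.10076953 -81.32141964 158.        ]
lip [[  39.4 -124.5  175. ]
 [   3.1 -124.6  175. ]] [  21.23438442 -124.57209225  175.        ]
level [ 0.6779 -0.1958  0.1725]
level [ 0.6737 -0.152   0.1725]
-7 3 8 [ 0.6734 -0.1486  0.1983]
-4 1.5 16 [ 0.6726 -0.1408  0.2236]
-1 0.5 24 [ 0.6715 -0.1289  0.2483]
3 0 30 [ 0.6702 -0.116   0.265 ]
60 0 30 [ 0.6655 -0.0669  0.2365]
118 0 30 [ 0.6607 -0.0169  0.2075]
124 0 30 [ 0.6602 -0.0117  0.2045]
```

Run:
```python
from gd import *
p,_=load('d2');f=lambda q:np.array(q)/2.1+[100,0]
S=lambda X:np.array([(X-O)@xs,(X-O)@ys,X[2]])*1e3
for q,zz in(((27,85),.09),((487,50),.09),((50,437),.09),((482,437),.09),((32,248),.112),((330,248),.112),((190,405),.112),((188,91),.112)):print(q,S(onz('wrist',p,f(q),zz)).round(1))
print('cam',S(p['origin']))
p1,_=load('d1')
# axle front cap in v3(800px of 560): (506,45); in d2 v5 (421,362)
X,e=tri([ray('wrist',p1,np.array((506,45))*.7),ray('wrist',p,f((421,362)))]);print('cap',S(X).round(1),e)
X,e=tri([ray('wrist',p1,np.array((305,3))*.7),ray('wrist',p,f((171,250)))]);print('nut',S(X).round(1),e)
```

```text
(27, 85) [115.6 116.8  90. ]
(487, 50) [ 118.5 -118.3   90. ]
(50, 437) [-76.2 115.6  90. ]
(482, 437) [ -77.  -118.5   90. ]
(32, 248) [ 27.2 103.6 112. ]
(330, 248) [ 19.1 -43.5 112. ]
(190, 405) [-53.5  25.5 112. ]
(188, 91) [ 95.4  21.2 112. ]
cam [ 26.55150083 -62.37673567 422.49022136]
cap [-23.5 -80.2 162.7] [np.float64(0.0009826033694196234), np.float64(0.0009826033694196356)]
nut [ 20.5  33.1 101.7] [np.float64(0.0004995061479327364), np.float64(0.000499506147932795)]
```

```bash
sed -i 's/^G=.*/G=O+.0211*xs-.0813*ys+.152*z/' gd.py
python3 -m jog '[{"delta_pos":[0,0,50],"spin":0,"claw":0.9},{"delta_pos":[0,0,100],"spin":0,"claw":0.9},{"delta_pos":[0,0,150],"spin":0,"claw":0.9},{"delta_pos":[20,10,190],"spin":0.03,"claw":0.9},{"delta_pos":[50,30,200],"spin":0.08,"claw":0.9},{"delta_pos":[85,45,200],"spin":0.12,"claw":0.9},{"delta_pos":[120,60,200],"spin":0.16,"claw":0.9},{"delta_pos":[155,75,200],"spin":0.2,"claw":0.9}]'
python3 -m jog '[{"delta_pos":[35,15,0],"spin":0.03,"claw":0.9},{"delta_pos":[70,35,0],"spin":0.03,"claw":0.9},{"delta_pos":[110,60,0],"spin":0.03,"claw":0.9},{"delta_pos":[120,75,0],"spin":0.03,"claw":0.9},{"delta_pos":[120,75,0],"spin":0.03,"claw":0.9}]'
python3 -c "
from gd import *
s=bot.observe();print(s['position'],s['tool_rot'],s['qpos'].round(2))
for n in('top','scene'):cv2.imwrite(f'pics/{n}h.png',eyes.grab_frame(n))
p=eyes.camera_params('top');print('M',M, proj('top',p,M),proj('scene',eyes.camera_params('scene'),M))"
```

```text
clock: 10.25
position: [0.5569, -0.2738, 0.2502]
tool_rot: [3.141, -0.006, 1.637]
force: [-0.1, -1.0, -1.9]
grip_width: 0.0253
clock: 10.75
position: [0.6782, -0.195, 0.2487]
tool_rot: [-3.141, -0.009, 1.672]
force: [-0.4, 0.7, -2.7]
grip_width: 0.0253
[ 0.6782099  -0.19501603  0.24869065] [-3.14098627 -0.00855971  1.6715945 ] [ 0.35  0.65 -0.25  1.32  0.16  1.19  0.19]
M [0.65627634 0.03988582 0.17253109] [263.27111808 164.52701636] [317.26132669 210.32086379]
```

Run:
```python
import cv2,numpy as np
a=cv2.imread('pics/toph.png')[130:200,200:360];b=cv2.imread('pics/sceneh.png')[140:240,180:340]
cv2.imwrite('pics/v11.png',np.vstack([cv2.resize(a,None,fx=4,fy=4,interpolation=2),cv2.resize(b,None,fx=3,fy=3,interpolation=2) if 0 else cv2.resize(b[15:90],None,fx=4,fy=4,interpolation=2)]))
```

```text
(no output)
```

View pics/v11.png

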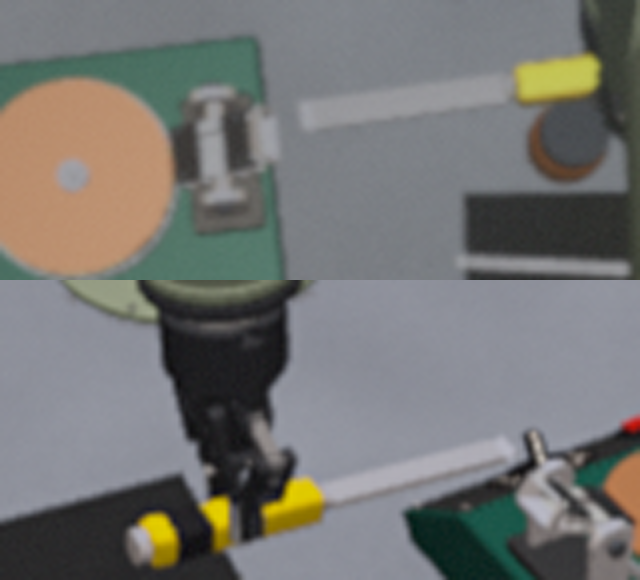

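Run:
```python
from gd import *
pt,ps=eyes.camera_params('top'),eyes.camera_params('scene')
X,e=tri([ray('top',pt,(275.5,158.75)),ray('scene',ps,(307.5,197.0))]);print('edge',X,e)
T=bot.observe()['position'];E=T+.206*ys+.009*z;print('pred',E,proj('top',pt,E),proj('scene',ps,E))
for th in(0,5,10):
    r=np.radians(th);E=T+.206*(np.cos(r)*ys-np.sin(r)*z)+.009*z;print(th,proj('top',pt,E),proj('scene',ps,E))
# handle front centre top 
X,e=tri([ray('top',pt,(200+515/4,130+83/4)),ray('scene',ps,(180+320/4,155+(500-280)/4))]);print('front',X,e, 'exp',T+.06*ys+.009*z)
# lip outer end in top view, and axle
for q,zz in(((278,137),.172),((213,150),.16)):
    Y=onz('top',pt,(q[0]/4+200,q[1]/4+130),zz);print('lip/axle',(Y-M)@ys*1e3,(Y-M)@xs*1e3)
```

```text
edge [0.65863304 0.00471743 0.23328453] [np.float64(0.00034566215723820385), np.float64(0.0003456621572381637)]
pred [0.6566676  0.00615382 0.25845827] [274.77759032 157.27938087] [307.96455017 189.05895478]
0 [274.77759032 157.27938087] [307.96455017 189.05895478]
5 [275.12954579 158.78247196] [307.39954808 194.43972684]
10 [276.036831   160.16244109] [306.35582601 199.86702549]
front [ 0.67429089 -0.13872952  0.24853089] [np.float64(0.00021007063777564138), np.float64(0.00021007063777559782)] exp [ 0.67070568 -0.13916973  0.25845827]
lip/axle -17.794262045404608 -1.095755198747988
lip/axle 29.90410923554482 -2.67504113036674
```

```bash
python3 -m jog '[{"delta_pos":[1,1,-20],"spin":0,"claw":0.9},{"delta_pos":[1,1,-31],"spin":0,"claw":0.9},{"delta_pos":[1,1,-31],"spin":0,"claw":0.9},{"delta_pos":[0,9,-39],"spin":0,"claw":0.9},{"delta_pos":[-0.5,17,-47],"spin":-0.003,"claw":0.9},{"delta_pos":[-1.5,25,-55],"spin":-0.003,"claw":0.9},{"delta_pos":[-1.5,25,-55],"spin":-0.003,"claw":0.9}]' 20
python3 - <<'E'
from gd import *
T=[bot.observe() for _ in range(1)][0];print(T['position'],T['tool_rot'],T['force'],T['moment'])
a=eyes.grab_frame('top');b=eyes.grab_frame('scene');cv2.imwrite('pics/topi.png',a);cv2.imwrite('pics/scenei.png',b)
for s,nn,th in((-6,1,10),(-4,0,15),(-2,0,20),(0,0,25),(4,0,30),(60,0,30),(118,0,30),(124,0,30)):print(s,nn,th,tcp(s/1e3,nn/1e3,th).round(4))
E
```

```text
clock: 11.55
position: [0.6746, -0.1717, 0.1933]
tool_rot: [-3.139, -0.007, 1.667]
force: [0.0, 0.7, -3.1]
grip_width: 0.0255
[ 0.67456202 -0.17169841  0.19329873] [-3.13927387 -0.00747437  1.66682581] [ 0.04713083  0.737221   -3.06675084] [-0.07527244 -0.0018194  -0.01565914]
-6 1 10 [ 0.6762 -0.1667  0.2032]
-4 0 15 [ 0.6757 -0.1616  0.2188]
-2 0 20 [ 0.6751 -0.1545  0.235 ]
0 0 25 [ 0.6742 -0.1459  0.2506]
4 0 30 [ 0.6731 -0.1342  0.2645]
60 0 30 [ 0.6684 -0.086   0.2365]
118 0 30 [ 0.6636 -0.036   0.2075]
124 0 30 [ 0.6631 -0.0308  0.2045]
```

```bash
python3 -m jog '[{"delta_pos":[1.6,3,5],"spin":0,"claw":0.9},{"delta_pos":[1.6,5,10],"spin":0,"claw":0.9},{"delta_pos":[1.4,7.5,18],"spin":0,"claw":0.9},{"delta_pos":[1.1,10,25.5],"spin":0,"claw":0.9},{"delta_pos":[1.1,10,25.5],"spin":0,"claw":0.9}]' 20
python3 - <<'E'
from gd import *
T=bot.observe();print(T['position'],T['tool_rot'],T['force'],T['moment'])
E
```

```text
clock: 12.15
position: [0.6767, -0.1632, 0.2217]
tool_rot: [3.14, -0.006, 1.666]
force: [0.4, -0.4, -2.4]
grip_width: 0.0256
[ 0.6767487  -0.16323768  0.22172888] [ 3.14046049 -0.00567897  1.6656534 ] [ 0.41785266 -0.38921313 -2.37079282] [-0.14892662 -0.06831274  0.01180811]
```

```bash
cat > tilt.py <<'E'
from gd import *
def axis(im,guess):
    hsv=cv2.cvtColor(im,cv2.COLOR_BGR2HSV);m=cv2.inRange(hsv,(20,120,80),(35,255,255))
    yy,xx=np.nonzero(m);k=np.hypot(xx-guess[0],yy-guess[1])<45;P=np.c_[xx,yy][k].astype(np.float32)
    vx,vy,x,y=cv2.fitLine(P,cv2.DIST_HUBER,0,.01,.01).ravel();d=np.array([vx,vy])*np.sign(vx);return np.degrees(np.arctan2(d[1],d[0])),(x,y),len(P)
def est(im,T):
    ps=eyes.camera_params('scene');c=T+.009*z
    print('meas',axis(im,proj('scene',ps,c)))
    for th in range(0,41,5):
        r=np.radians(th);D=np.cos(r)*ys-np.sin(r)*z
        d=proj('scene',ps,c+.06*D)-proj('scene',ps,c-.05*D);print(th,np.degrees(np.arctan2(d[1],d[0])).round(1),end='; ')
    print()
if __name__=='__main__':
    import sys
    if len(sys.argv)>1: est(cv2.imread(sys.argv[1]),np.array(eval(sys.argv[2])))
    else:
        T=bot.observe()['position'];im=eyes.grab_frame('scene');cv2.imwrite('pics/scn_last.png',im);est(im,T)
E
python3 tilt.py pics/sceneh.png '[.6782,-.195,.2487]'; python3 tilt.py pics/scenei.png '[.6746,-.1717,.1933]'; python3 tilt.py
```

```text
meas (np.float32(-13.2106905), (np.float32(239.90205), np.float32(214.25694)), 322)
0 -19.5; 5 -15.6; 10 -11.5; 15 -7.2; 20 -2.7; 25 2.2; 30 7.3; 35 12.8; 40 18.7; 
meas (np.float32(-13.163532), (np.float32(249.29933), np.float32(227.24716)), 285)
0 -20.2; 5 -16.4; 10 -12.4; 15 -8.2; 20 -3.7; 25 1.1; 30 6.2; 35 11.7; 40 17.7; 
meas (np.float32(-13.0529), (np.float32(252.776), np.float32(218.66911)), 295)
0 -19.9; 5 -16.0; 10 -11.9; 15 -7.6; 20 -3.1; 25 1.8; 30 7.0; 35 12.7; 40 18.7;
```

```bash
python3 -m jog '[{"delta_pos":[1,-10,10],"spin":0,"claw":0.9},{"delta_pos":[2,-25,10],"spin":0,"claw":0.9},{"delta_pos":[2,-32,0],"spin":0,"claw":0.9},{"delta_pos":[2,-32,0],"spin":0,"claw":0.9}]' 20
python3 - <<'E'
from gd import *
s=bot.observe();T=s['position'];print(T,s['tool_rot'],s['force'])
p,im=snap('w2');p0,im0=load('g2')
def yw(im):
    m=cv2.inRange(cv2.cvtColor(im,cv2.COLOR_BGR2HSV),(18,100,80),(38,255,255))
    for r in(158,165,175,185,195,205):
        x=np.nonzero(m[r,200:360])[0]+200;print(r,x.min() if len(x) else None,x.max() if len(x) else None,end=' | ')
    print()
yw(im0);yw(im)
for I in(im0,im):
    for r in(3,40,90):print(r,I[r,235:320:1].mean(1).astype(int).tolist())
E
python3 tilt.py | head -3
```

```text
clock: 12.6
position: [0.6773, -0.1977, 0.2187]
tool_rot: [-3.139, -0.006, 1.663]
force: [-0.1, 0.3, -3.7]
grip_width: 0.0254
[ 0.67730435 -0.1977337   0.21870064] [-3.13914041 -0.0057563   1.66300659] [-0.07726014  0.27414467 -3.69739865]
158 247 307 | 165 245 308 | 175 245 308 | 185 246 308 | 195 246 308 | 205 246 308 | 
158 248 305 | 165 247 307 | 175 247 306 | 185 247 307 | 195 247 307 | 205 247 306 | 
3 [47, 46, 49, 46, 47, 50, 51, 50, 47, 44, 48, 45, 51, 47, 46, 50, 46, 75, 233, 238, 235, 233, 232, 230, 231, 229, 230, 229, 227, 226, 227, 228, 229, 228, 228, 229, 228, 229, 227, 228, 227, 227, 226, 225, 226, 227, 228, 228, 228, 227, 226, 226, 226, 226, 227, 227, 227, 228, 227, 226, 227, 227, 228, 229, 231, 222, 70, 42, 47, 46, 48, 48, 48, 46, 50, 48, 46, 48, 50, 52, 47, 49, 48, 46, 49]
40 [50, 51, 50, 50, 50, 49, 49, 52, 49, 50, 50, 47, 48, 49, 49, 51, 48, 65, 249, 237, 233, 232, 231, 230, 229, 230, 229, 229, 228, 227, 229, 229, 229, 230, 230, 229, 231, 229, 229, 228, 228, 227, 226, 226, 228, 228, 229, 229, 228, 228, 227, 227, 227, 227, 229, 228, 227, 226, 227, 226, 226, 227, 228
[... 1235 characters left out ...]
20, 212, 179, 176, 175, 176, 174, 174, 174, 173, 173, 173, 172, 174, 174, 174, 174, 175, 174, 177, 176, 176]
90 [174, 174, 173, 173, 174, 175, 175, 174, 175, 176, 175, 174, 177, 175, 176, 175, 174, 172, 170, 204, 228, 225, 223, 221, 219, 221, 221, 222, 221, 218, 220, 219, 221, 221, 221, 223, 222, 222, 220, 221, 219, 219, 219, 219, 219, 220, 220, 221, 219, 219, 219, 217, 218, 220, 219, 217, 218, 216, 216, 217, 217, 218, 220, 220, 222, 193, 178, 181, 181, 179, 180, 177, 178, 176, 178, 179, 179, 180, 179, 178, 180, 178, 179, 178, 178]
meas (np.float32(-12.966686), (np.float32(240.81813), np.float32(223.13489)), 309)
0 -19.9; 5 -16.0; 10 -12.0; 15 -7.8; 20 -3.4; 25 1.4; 30 6.5; 35 12.0; 40 17.8;
```

```bash
python3 -m jog '[{"delta_pos":[0,8,-7],"spin":0.004,"claw":0.9},{"delta_pos":[0,16,-13.5],"spin":0.004,"claw":0.9},{"delta_pos":[-0.5,24,-20],"spin":0.004,"claw":0.9},{"delta_pos":[-1,29,-24],"spin":0.004,"claw":0.9},{"delta_pos":[-1,32,-26.5],"spin":0.004,"claw":0.9},{"delta_pos":[-1,32,-26.5],"spin":0.004,"claw":0.9}]' 20
python3 - <<'E'
from gd import *
T=bot.observe();print(T['position'],T['tool_rot'],T['force'],T['moment'])
E
```

```text
clock: 13.3
position: [0.677, -0.163, 0.1931]
tool_rot: [-3.14, -0.007, 1.67]
force: [0.8, -0.2, -2.1]
grip_width: 0.0254
[ 0.67695378 -0.16304437  0.19310212] [-3.14011741 -0.00664447  1.66967091] [ 0.80600469 -0.22221391 -2.13982445] [-0.30318929 -0.05165555 -0.00398644]
```

```bash
python3 -m jog '[{"delta_pos":[-0.5,1,7],"spin":-0.002,"claw":0.9},{"delta_pos":[-0.7,2.5,15],"spin":-0.002,"claw":0.9},{"delta_pos":[-1,5,25],"spin":-0.002,"claw":0.9},{"delta_pos":[-1.3,8,35],"spin":-0.002,"claw":0.9},{"delta_pos":[-1.3,8,35],"spin":-0.002,"claw":0.9}]' 20
python3 tilt.py
python3 - <<'E'
from gd import *
T=bot.observe();print(T['position'],T['tool_rot'],T['force'],T['moment'])
E
```

```text
clock: 13.8
position: [0.6764, -0.1546, 0.2304]
tool_rot: [3.14, -0.006, 1.668]
force: [0.0, 0.6, -2.7]
grip_width: 0.0255
meas (np.float32(-5.3056083), (np.float32(255.41992), np.float32(215.5665)), 277)
0 -19.8; 5 -15.9; 10 -11.8; 15 -7.4; 20 -2.8; 25 2.1; 30 7.4; 35 13.1; 40 19.1; 
[ 0.67604732 -0.15476712  0.22927492] [ 3.14145584 -0.00630901  1.66793922] [-0.24042355 -0.49625659 -2.8482594 ] [-0.11752788 -0.02514354 -0.00309774]
```

```bash
python3 -m jog '[{"delta_pos":[-0.5,4,10],"spin":0,"claw":0.9},{"delta_pos":[-1.2,9,21],"spin":0,"claw":0.9},{"delta_pos":[-1.8,14.5,28],"spin":0,"claw":0.9},{"delta_pos":[-2.5,20,35],"spin":0,"claw":0.9},{"delta_pos":[-2.5,20,35],"spin":0,"claw":0.9}]' 20
python3 tilt.py
python3 - <<'E'
from gd import *
T=bot.observe();print(T['position'],T['tool_rot'],T['force'],T['moment'])
E
```

```text
clock: 14.35
position: [0.6739, -0.1334, 0.2655]
tool_rot: [3.14, -0.007, 1.669]
force: [0.1, 0.3, -2.9]
grip_width: 0.0253
meas (np.float32(8.602445), (np.float32(261.50735), np.float32(202.80772)), 256)
0 -19.3; 5 -15.3; 10 -11.0; 15 -6.5; 20 -1.8; 25 3.3; 30 8.8; 35 14.6; 40 20.8; 
[ 0.67373507 -0.13401908  0.26478967] [ 3.14070665 -0.00647753  1.66878296] [-0.31980975  0.63952439 -2.90669222] [-0.10197558 -0.00278095  0.00937464]
```

```bash
python3 -m jog '[{"delta_pos":[-0.5,5,-3],"spin":-0.002,"claw":0.9},{"delta_pos":[-1,10,-6],"spin":-0.002,"claw":0.9},{"delta_pos":[-1.5,15,-8.7],"spin":-0.002,"claw":0.9},{"delta_pos":[-2,20,-11.5],"spin":-0.002,"claw":0.9},{"delta_pos":[-2,20,-11.5],"spin":-0.002,"claw":0.9}]' 20
python3 tilt.py|head -1
python3 - <<'E'
from gd import *
T=bot.observe();print(T['position'],T['tool_rot'],T['force'],T['moment'],'s est', ((T['position']+.009*z-M)@a+.206)*1e3,((T['position']+.009*z-M)@n)*1e3,((T['position']-M)@xs)*1e3)
E
```

```text
clock: 14.9
position: [0.6715, -0.1129, 0.2527]
tool_rot: [3.141, -0.007, 1.668]
force: [-0.4, 1.3, -1.5]
grip_width: 0.0256
meas (np.float32(8.995073), (np.float32(269.13934), np.float32(204.33102)), 254)
[ 0.67162922 -0.11346253  0.2529981 ] [ 3.14115948 -0.00673861  1.66745043] [-0.10197428  1.03818667 -2.26358416] [0.19110341 0.02638053 0.02482056] s est 27.79981309331686 0.4236823412430979 0.5371111734679169
```

```bash
python3 -m jog '[{"delta_pos":[-1,7,-4],"spin":0,"claw":0.9},{"delta_pos":[-1.7,13,-7.5],"spin":0,"claw":0.9},{"delta_pos":[-2.4,20,-11.5],"spin":0,"claw":0.9},{"delta_pos":[-3,26,-15],"spin":0,"claw":0.9},{"delta_pos":[-3.5,32,-18.5],"spin":0,"claw":0.9},{"delta_pos":[-3.5,32,-18.5],"spin":0,"claw":0.9}]' 20
cat > st.py <<'E'
from gd import *
T=bot.observe();P=T['position'];print(P.round(4),T['tool_rot'].round(3),T['force'].round(1),T['moment'].round(2),'s,n,lat',(((P+.009*z-M)@a+.206)*1e3).round(1),((P+.009*z-M)@n*1e3).round(1),((P-M)@xs*1e3).round(1))
E
python3 st.py; python3 tilt.py|head -1
```

```text
clock: 15.55
position: [0.6683, -0.0808, 0.2346]
tool_rot: [3.14, -0.006, 1.668]
force: [1.3, 0.5, 2.9]
grip_width: 0.0255
[ 0.6683 -0.0808  0.2346] [ 3.14  -0.006  1.668] [1.3 0.5 2.9] [-0.01 -0.19 -0.09] s,n,lat 65.4 0.9 0.4
meas (np.float32(10.463993), (np.float32(279.81296), np.float32(205.92021)), 248)
```

```bash
python3 -m jog '[{"delta_pos":[-0.7,6.5,-2.5],"spin":-0.001,"claw":0.9},{"delta_pos":[-1.4,12.5,-6],"spin":-0.001,"claw":0.9},{"delta_pos":[-2,18.5,-9.5],"spin":-0.001,"claw":0.9},{"delta_pos":[-2.6,24.5,-13],"spin":-0.001,"claw":0.9},{"delta_pos":[-3.2,30.7,-16.5],"spin":-0.001,"claw":0.9},{"delta_pos":[-3.2,30.7,-16.5],"spin":-0.001,"claw":0.9}]' 20
python3 st.py; python3 tilt.py|head -1
```

```text
clock: 16.2
position: [0.6648, -0.0486, 0.2175]
tool_rot: [3.141, -0.008, 1.668]
force: [0.6, 1.0, -2.3]
grip_width: 0.0253
[ 0.6648 -0.0486  0.2175] [ 3.141 -0.008  1.668] [ 0.6  1.  -2.3] [ 0.05  0.02 -0.  ] s,n,lat 102.0 2.3 -0.0
meas (np.float32(8.1295805), (np.float32(290.46048), np.float32(207.09193)), 247)
```

```bash
python3 -m jog '[{"delta_pos":[-0.4,4.5,-2.5],"spin":0,"claw":0.9},{"delta_pos":[-0.8,9,-5.2],"spin":0,"claw":0.9},{"delta_pos":[-1.3,13.5,-7.8],"spin":0,"claw":0.9},{"delta_pos":[-1.3,13.5,-7.8],"spin":0,"claw":0.9}]' 20
python3 st.py
python3 -m jog '[{"delta_pos":[-0.1,1.3,-0.7],"spin":0,"claw":0.9},{"delta_pos":[-0.2,2.6,-1.5],"spin":0,"claw":0.9},{"delta_pos":[-0.2,2.6,-1.5],"spin":0,"claw":0.9}]' 20
python3 st.py
```

```text
clock: 16.65
position: [0.6635, -0.0348, 0.2096]
tool_rot: [3.141, -0.008, 1.669]
force: [-0.1, 0.9, -1.8]
grip_width: 0.0258
[ 0.6635 -0.0348  0.2096] [ 3.141 -0.008  1.669] [-0.1  0.9 -1.8] [0.27 0.04 0.02] s,n,lat 117.9 2.4 -0.0
clock: 16.95
position: [0.6633, -0.0321, 0.2081]
tool_rot: [3.141, -0.008, 1.669]
force: [-0.7, 1.4, -1.6]
grip_width: 0.0252
[ 0.6633 -0.0321  0.2081] [ 3.141 -0.008  1.669] [-0.7  1.4 -1.6] [ 0.33  0.   -0.02] s,n,lat 121.1 2.4 0.0
```

```bash
for i in 1 2; do python3 -m jog '[{"delta_pos":[-0.1,0.9,-0.5],"spin":0,"claw":0.9},{"delta_pos":[-0.2,1.7,-1.0],"spin":0,"claw":0.9},{"delta_pos":[-0.2,1.7,-1.0],"spin":0,"claw":0.9}]' 20 >/dev/null; python3 st.py; done; python3 tilt.py|head -1
```

```text
[ 0.6631 -0.0303  0.207 ] [ 3.141 -0.008  1.669] [ 0.   1.3 -1.2] [ 0.24 -0.04 -0.02] s,n,lat 123.2 2.4 0.0
[ 0.6629 -0.0284  0.206 ] [ 3.141 -0.008  1.669] [ 0.3  1.  -1.2] [ 0.31 -0.04  0.02] s,n,lat 125.4 2.5 -0.0
meas (np.float32(8.001547), (np.float32(296.35413), np.float32(207.77545)), 237)
```

```bash
for i in 1 2; do python3 -m jog '[{"delta_pos":[-0.1,0.9,-0.5],"spin":0,"claw":0.9},{"delta_pos":[-0.2,1.7,-1.0],"spin":0,"claw":0.9},{"delta_pos":[-0.2,1.7,-1.0],"spin":0,"claw":0.9}]' 20 >/dev/null; python3 st.py; done
```

```text
[ 0.6626 -0.0265  0.205 ] [ 3.141 -0.008  1.669] [-0.1  1.6 -0.9] [ 0.21 -0.05  0.02] s,n,lat 127.5 2.5 -0.1
[ 0.6624 -0.0246  0.2039] [ 3.142 -0.008  1.669] [ 0.6  0.8 -3. ] [ 0.3  -0.05 -0.01] s,n,lat 129.8 2.6 -0.1
```

Run:
```python
from gd import *
T=bot.observe()['position'];p,w=snap('z1');s=eyes.grab_frame('scene');t=eyes.grab_frame('top')
W=cv2.resize(w[0:230,150:410],(400,354));S=cv2.resize(s[160:260,240:420],(720,400),interpolation=2)[:, :400*1]
S=cv2.resize(s[165:253,265:365],(400,352),interpolation=2);S=cv2.copyMakeBorder(S,0,2,0,0,0)
tt=cv2.resize(t[140:200,200:336],(800,353),interpolation=2)[:246]
cv2.imwrite('pics/v12.png',np.vstack([np.hstack([W,S]),tt]))
E=T+.009*z+.206*a;print('pred edge',E,'wrist',proj('wrist',p,E),'scene',proj('scene',eyes.camera_params('scene'),E),'top',proj('top',eyes.camera_params('top'),E))
for nm in('wrist',):
  print('front',proj('wrist',p,T+.009*z+.06*a),'M',proj('wrist',p,M))
```

```text
pred edge [0.6452396  0.15300855 0.10988816] wrist [277.98093984 -20.98896006] scene [348.24405244 214.30301716] top [226.55875038 173.16632009]
front [278.06240994 158.39842795] M [278.24581636 132.09009868]
```

View pics/v12.png

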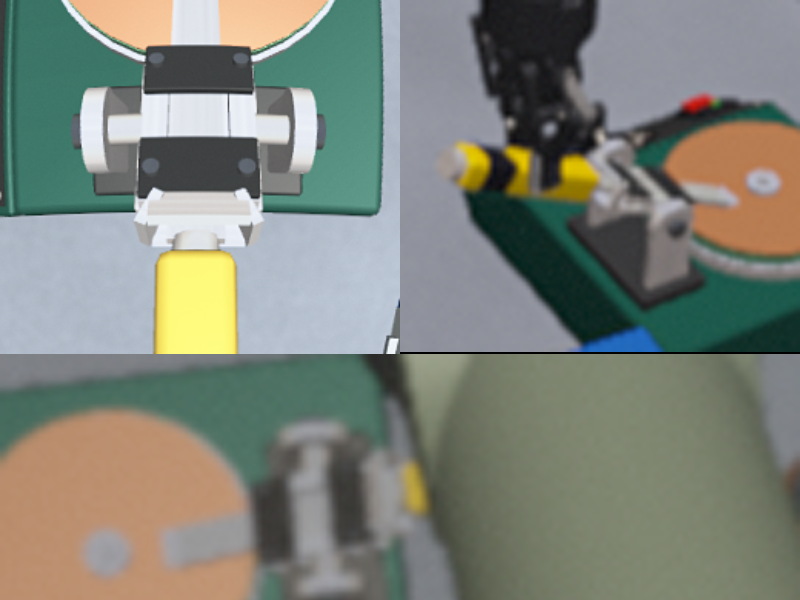

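```bash
python3 - <<'E'
from gd import *
X,e=tri([ray('top',eyes.camera_params('top'),(228.06,172.8)),ray('scene',eyes.camera_params('scene'),(349.25,215.75))]);print(X,e,'s,n,lat',(X-M)@a,(X-M)@n,(X-M)@xs)
E
python3 -m jog '[{"delta_pos":[0,0,0],"spin":0,"claw":0.9},{"delta_pos":[0,0,0],"spin":0,"claw":0.9}]' 20; python3 st.py
```

```text
[0.6482942  0.15159692 0.10665238] [np.float64(0.0029823419082372475), np.float64(0.002982341908237251)] s,n,lat 0.12990043231109413 -0.0010721332480556414 0.0027960076703830213
clock: 18.55
position: [0.6624, -0.0246, 0.2039]
tool_rot: [-3.142, -0.008, 1.669]
force: [-0.0, 0.7, -1.2]
grip_width: 0.0253
[ 0.6624 -0.0246  0.2039] [-3.142 -0.008  1.669] [-0.   0.7 -1.2] [ 0.27 -0.08  0.01] s,n,lat 129.7 2.5 -0.1
```

```bash
python3 -m jog '[{"delta_pos":[0,0,0],"spin":0,"claw":0.68},{"delta_pos":[0,0,0],"spin":0,"claw":0.66},{"delta_pos":[0,0,0],"spin":0,"claw":0.6},{"delta_pos":[0,0,0],"spin":0,"claw":0.55},{"delta_pos":[0,0,0],"spin":0,"claw":0.5},{"delta_pos":[0,0,0],"spin":0,"claw":0.5}]' 20
python3 st.py; python3 tilt.py|sed -n '1,2p'
python3 - <<'E'
from gd import *
p,w=snap('z2');q,v=load('z1')
for i in(v,w):
    m=cv2.inRange(cv2.cvtColor(i,cv2.COLOR_BGR2HSV),(18,100,80),(38,255,255))[:,230:330]
    print('front row',np.nonzero(m.sum(1)>255*15)[0].min(),[ (np.nonzero(m[r])[0].min()+230,np.nonzero(m[r])[0].max()+230) for r in(180,200,220)])
    print(p['origin'])
E
```

```text
clock: 19.15
position: [0.6624, -0.0246, 0.2039]
tool_rot: [3.142, -0.008, 1.669]
force: [-1.1, 0.9, -0.5]
grip_width: 0.0427
[ 0.6624 -0.0246  0.2039] [ 3.142 -0.008  1.669] [-1.1  0.9 -0.5] [-0.03 -0.01  0.02] s,n,lat 129.7 2.6 -0.1
meas (np.float32(6.527927), (np.float32(296.74857), np.float32(208.12784)), 216)
0 -20.1; 5 -16.1; 10 -11.8; 15 -7.2; 20 -2.3; 25 3.1; 30 8.9; 35 15.1; 40 21.8; 
front row 163 [(np.int64(251), np.int64(303)), (np.int64(251), np.int64(303)), (np.int64(250), np.int64(303))]
[0.6544198  0.05013272 0.3467685 ]
front row 162 [(np.int64(251), np.int64(303)), (np.int64(251), np.int64(303)), (np.int64(250), np.int64(303))]
[0.6544198  0.05013272 0.3467685 ]
```

```bash
python3 -m jog '[{"delta_pos":[0,0,10],"spin":0,"claw":0.5},{"delta_pos":[0,0,25],"spin":0,"claw":0.4},{"delta_pos":[0,0,50],"spin":0,"claw":0.4},{"delta_pos":[0,0,90],"spin":0,"claw":0.4},{"delta_pos":[-30,20,110],"spin":0,"claw":0.4},{"delta_pos":[-75,35,110],"spin":0,"claw":0.4},{"delta_pos":[-75,35,110],"spin":0,"claw":0.4}]'
python3 - <<'E'
from dial import *
import gd
p,w=snap('z3');print(bot.observe()['position'])
hsv=cv2.cvtColor(w,cv2.COLOR_BGR2HSV)
# rectify top plane of the dial (h=.029): 0.25 mm/px, up = u
def rect(im,h,N=260,sc=.00025):
    mp=np.array([[proj('wrist',p,C+h*ax+((N/2-r)*sc)*u+((N/2-c)*sc)*ys) for c in range(N)] for r in range(N)],np.float32)
    return cv2.remap(im,mp[...,0],mp[...,1],1)
g=cv2.cvtColor(rect(w,.029),cv2.COLOR_BGR2GRAY);yy,xx=np.nonzero(g>150);r=np.hypot(xx-130,yy-130)*.25;k=r<23
P=np.c_[xx,yy][k].astype(np.float32);vx,vy,x,y=cv2.fitLine(P,cv2.DIST_HUBER,0,.01,.01).ravel();print('bar',len(P),np.degrees(np.arctan2(vx,-vy))%180,'mean',P.mean(0)-130)
o=cv2.inRange(cv2.cvtColor(rect(w,0,420),cv2.COLOR_BGR2HSV),(5,150,120),(20,255,255));yy,xx=np.nonzero(o);r=np.hypot(xx-210,yy-210)*.25;k=(r<46);print('orange',k.sum(),np.degrees(np.arctan2((xx[k]-210).mean(),(210-yy[k]).mean())))
a=eyes.grab_frame('scene');cv2.imwrite('pics/scene_end.png',a);cv2.imwrite('pics/top_end.png',eyes.grab_frame('top'))
t0=cv2.imread('pics/top0.png');t1=cv2.imread('pics/top_end.png')
d=(cv2.absdiff(t0,t1).max(2)>40).astype(np.uint8);n,l,st,ce=cv2.connectedComponentsWithStats(d)
print([(ce[i].round(),st[i,4]) for i in range(1,n) if st[i,4]>25])
T=np.array([.6624,-.0246,.2039]);from tilt import axis;ps=eyes.camera_params('scene');print(axis(a,proj('scene',ps,T+.009*gd.z)))
E
```

```text
clock: 19.95
position: [0.5831, 0.0126, 0.3159]
tool_rot: [-3.141, -0.008, 1.672]
force: [2.1, -0.3, -0.1]
grip_width: 0.0511
[0.58574269 0.01136093 0.31611198]
bar 3643 5.984766 mean [ 8.395554 31.552292]
orange 1293 21.163318096310054
[(array([285., 121.]), np.int32(58)), (array([254., 121.]), np.int32(57)), (array([243., 121.]), np.int32(38)), (array([300., 124.]), np.int32(38)), (array([237., 152.]), np.int32(209)), (array([293., 136.]), np.int32(39)), (array([309., 136.]), np.int32(51)), (array([253., 156.]), np.int32(600)), (array([268., 164.]), np.int32(29)), (array([266., 211.]), np.int32(433)), (array([325., 235.]), np.int32(834)), (array([238., 221.]), np.int32(54)), (array([283., 279.]), np.int32(1490)), (array([365., 250.]), np.int32(593)), (array([408., 255.]), np.int32(71)), (array([331., 274.]), np.int32(137)), (array([347., 297.]), np.int32(214)), (array([548., 335.]), np.int32(474)), (array([529., 333.]), np.int32(304)), (array([505., 337.]), np.int32(398)), (array([542., 343.]), np.int32(55)), (array([345., 373.]), np.int32(959)), (array([280., 346.]), np.int32(123)), (array([301., 382.]), np.int32(266)), (array([555., 388.]), np.int32(158)), (array([243., 405.]), np.int32(169)), (array([268., 402.]), np.int32(223)), (array([383., 408.]), np.int32(45)), (array([251., 406.]), np.int32(39)), (array([543., 412.]), np.int32(455)), (array([308., 414.]), np.int32(483)), (array([256., 417.]), np.int32(41))]
(np.float32(5.6610622), (np.float32(298.46893), np.float32(208.3546)), 294)
```

```bash
python3 - <<'E'
from dial import *
for tag in('f1','z3'):
    p,w=load(tag);p={k:np.array(v) for k,v in p.items()}
    N,sc=200,.00025
    mp=np.array([[proj('wrist',p,C+.029*ax+((N/2-r)*sc)*u+((N/2-c)*sc)*ys) for c in range(N)] for r in range(N)],np.float32)
    g=cv2.cvtColor(cv2.remap(w,mp[...,0],mp[...,1],1),cv2.COLOR_BGR2GRAY)
    n,l,st,ce=cv2.connectedComponentsWithStats((g>120).astype(np.uint8))
    for i in range(1,n):
        if st[i,4]<60: continue
        yy,xx=np.nonzero(l==i);r=np.hypot(xx-100,yy-100)*.25
        P=np.c_[xx,yy][r<18].astype(np.float32)
        if len(P)<40: continue
        vx,vy,x,y=cv2.fitLine(P,cv2.DIST_HUBER,0,.01,.01).ravel();ang=np.degrees(np.arctan2(vx,-vy));print(tag,len(P),'line',(ang+90)%180-90,'mean',P.mean(0)-100)
E
python3 - <<'E'
from gd import *
ps,pt=eyes.camera_params('scene'),eyes.camera_params('top')
s=cv2.imread('pics/scene_end.png');t=cv2.imread('pics/top_end.png')
E=M+.127*a;u=proj('scene',ps,E);v=proj('top',pt,E);print(u,v)
# edge tip: end of grey (low saturation) blade on the orange disc
for im,c in((s,u),(t,v)):
    S=cv2.cvtColor(im,cv2.COLOR_BGR2HSV)[...,1];r=int(round(c[1]));c0=int(c[0])
    for k in range(-3,4):print(r+k,S[r+k,c0-14:c0+15].tolist())
E
```

```text
f1 1232 line 21.59829 mean [  9.845779 -34.27841 ]
f1 390 line 82.30896 mean [10.346153 65.49487 ]
z3 1158 line 21.43113 mean [  9.851471 -34.631264]
z3 413 line 79.97513 mean [13.130753 64.80388 ]
[347.22222377 214.93874346] [227.80424451 173.04981844]
212 [6, 9, 8, 5, 6, 4, 4, 3, 4, 6, 12, 11, 10, 15, 49, 115, 146, 151, 130, 57, 12, 14, 16, 16, 16, 14, 56, 130, 147]
213 [16, 16, 0, 3, 4, 6, 4, 3, 3, 4, 6, 3, 3, 10, 14, 49, 111, 146, 145, 125, 88, 53, 26, 27, 40, 61, 112, 145, 144]
214 [17, 15, 6, 3, 0, 6, 9, 7, 3, 3, 5, 3, 2, 7, 14, 14, 62, 130, 145, 145, 136, 127, 113, 113, 120, 126, 141, 143, 144]
215 [16, 13, 6, 7, 14, 47, 60, 54, 38, 31, 24, 24, 18, 9, 11, 17, 62, 127, 146, 143, 143, 143, 142, 143, 144, 143, 143, 144, 140]
216 [16, 13, 8, 6, 23, 77, 124, 123, 118, 113, 101, 99, 97, 78, 68, 80, 108, 137, 143, 142, 142, 143, 144, 142, 143, 139, 143, 140, 142]
217 [14, 10, 7, 8, 29, 86, 135, 143, 143, 141, 138, 137, 135, 132, 130, 133, 140, 144, 142, 142, 142, 142, 142, 142, 141, 143, 141, 142, 142]
218 [9, 12, 13, 13, 34, 95, 137, 144, 146, 144, 144, 142, 142, 144, 142, 144, 144, 143, 142, 142, 140, 142, 142, 140, 140, 141, 143, 144, 140]
170 [99, 88, 64, 37, 21, 20, 31, 56, 85, 97, 101, 101, 99, 81, 46, 17, 11, 10, 5, 3, 0, 2, 2, 3, 3, 0, 0, 5, 16]
171 [95, 67, 28, 8, 8, 6, 8, 23, 54, 85, 98, 102, 97, 80, 41, 8, 6, 5, 0, 2, 2, 2, 2, 2, 2, 2, 2, 2, 5]
172 [85, 48, 9, 6, 8, 8, 8, 6, 29, 69, 96, 101, 101, 85, 43, 6, 8, 3, 3, 3, 0, 0, 3, 0, 2, 2, 2, 7, 13]
173 [81, 40, 5, 8, 8, 5, 10, 8, 22, 64, 94, 101, 101, 87, 50, 9, 6, 3, 2, 0, 2, 2, 5, 8, 13, 16, 22, 34, 51]
174 [79, 41, 6, 8, 8, 8, 6, 6, 19, 66, 95, 101, 103, 89, 53, 11, 8, 3, 5, 8, 15, 18, 25, 38, 51, 63, 69, 82, 92]
175 [90, 56, 12, 8, 9, 8, 9, 5, 34, 78, 100, 102, 100, 92, 62, 24, 15, 17, 26, 42, 56, 65, 75, 85, 91, 95, 96, 98, 98]
176 [98, 77, 40, 13, 5, 5, 8, 28, 66, 94, 101, 101, 102, 97, 85, 65, 59, 63, 76, 85, 91, 95, 98, 98, 100, 100, 97, 101, 99]
```

Run:
```python
from gd import *
X,e=tri([ray('top',eyes.camera_params('top'),(227.3,172.2)),ray('scene',eyes.camera_params('scene'),(348.6,213.9))]);print(X,e,'s,n,lat',(X-M)@a,(X-M)@n,(X-M)@xs)
# same-camera reference: nut top at z .12
for cam,g in(('top',(218,174)),('scene',(356,211))):
    X0=O+.021*xs+.030*ys+.112*z;print(cam,'disc centre expected',proj(cam,eyes.camera_params(cam),X0+.008*z))
o,d=ray('scene',eyes.camera_params('scene'),(348.6,213.9));o2,d2=ray('top',eyes.camera_params('top'),(227.3,172.2))
print('at disc plane: scene',(o+d*(.112-o[2])/d[2]),'top',(o2+d2*(.112-o2[2])/d2[2]))
S=cv2.cvtColor(cv2.imread('pics/scene_end.png'),cv2.COLOR_BGR2HSV)[...,1];m=(S[202:216,350:368]<70);yy,xx=np.nonzero(m);print('nut scene',xx.mean()+350,yy.mean()+202)
S=cv2.cvtColor(cv2.imread('pics/top_end.png'),cv2.COLOR_BGR2HSV)[...,1];m=(S[167:181,210:224]<50);yy,xx=np.nonzero(m);print('nut top',xx.mean()+210,yy.mean()+167)
```

```text
[0.64779408 0.15114028 0.11397246] [np.float64(0.0009741736992201245), np.float64(0.000974173699220124)] s,n,lat 0.12588840892572198 0.005064024136769554 0.0022542964420013013
top disc centre expected [217.39758031 173.49205726]
scene disc centre expected [355.79926546 208.91471563]
at disc plane: scene [0.64611464 0.15346781 0.112     ] top [0.64773951 0.1505015  0.112     ]
nut scene 355.3404255319149 210.2340425531915
nut top 217.6 173.4
```

Run:
```python
from gd import *
for tag in('z2','z3'):
    p,w=load(tag);p={k:np.array(v) for k,v in p.items()}
    m=cv2.inRange(cv2.cvtColor(w,cv2.COLOR_BGR2HSV),(18,100,80),(38,255,255));n_,l,st,ce=cv2.connectedComponentsWithStats(m);i=1+st[1:,4].argmax()
    yy,xx=np.nonzero(l==i);
    r=yy.min();c=xx[yy<=r+1].mean();uv=(c,r)
    o,d=ray('wrist',p,uv)
    for h in(.006,.009,.011):
        X=o+d*((M+h*n-o)@n)/(d@n);print(tag,uv,'h',h,'front s',((X-M)@a*1e3).round(1),'lat',((X-M)@xs*1e3).round(1))
    # lip tip upper outer (s=-12,n=13) predicted px
    print('lip pred',proj('wrist',p,M-.012*a+.0115*n),'axle',proj('wrist',p,G+.006*z+.046*xs),proj('wrist',p,G+.006*z-.046*xs))
# axle caps observed in z1/z2 view v12: (76,131),(321,131) -> 
p,w=load('z1');f=lambda q:np.array(q)/(400/260)+[150,0]
print('obs caps',f((76,131)),f((321,131)),'obs lip outer edge rows',247/1.538)
```

```text
z2 (np.float64(277.0), np.int64(162)) h 0.006 front s -19.6 lat -0.7
z2 (np.float64(277.0), np.int64(162)) h 0.009 front s -20.7 lat -0.7
z2 (np.float64(277.0), np.int64(162)) h 0.011 front s -21.5 lat -0.7
lip pred [278.385438   143.50799028] axle [357.46656961  84.17448115] [198.8449825   83.70572035]
z3 (np.float64(362.0), np.int64(195)) h 0.006 front s -20.1 lat -1.0
z3 (np.float64(362.0), np.int64(195)) h 0.009 front s -21.0 lat -1.8
z3 (np.float64(362.0), np.int64(195)) h 0.011 front s -21.5 lat -2.4
lip pred [364.03175068 184.33661322] axle [402.63960271 145.1502911 ] [309.44818445 141.60857263]
obs caps [199.4   85.15] [358.65  85.15] obs lip outer edge rows 160.59817945383614
```

```bash
python3 -c "
from workcell import bot
s=bot.observe();print(s['clock'],s['force'].round(1),abs(s['qd']).max());print(bot.job_done())"
```

```text
20.1 [ 0.2  0.6 -0.9] 0.028357750164063722
the job is handed in; nothing more can be done
None
```

I turned the dial to 30 with the guide still empty and let go of it. Then I picked up the yellow chisel, slid it bevel-down down the slot until its edge reached the disc, and released it. I handed in at 20.1 s with the gripper clear and the wrist force back near zero. No verdict was reported.

**Last checks**
- **Dial:** the pointer measured 21.4–21.6° against 22.5° for the orange mark. That is about 0.02 rad off, and it did not change after the chisel went in.
- **Chisel position:** the handle's front is about 21 mm short of the mouth, so the edge is about 125 mm past it. Two estimates put it 1–2 mm off the slot's middle line.
- **Chisel angle:** the blade is tilted about 27–28°, including the expected sink after letting go.
- **Edge height:** the two cameras give the edge at z ≈ 114 mm, with the disc face at 112 mm and the limit at 117 mm. In the scene camera the disc's nut sat 1.3 pixels off its predicted row, so the true height could be 2–3 mm more. The slot's play should keep it at 114 mm or less. I never saw a clear contact peak in the force readings.

**What disagreed or went wrong**
- I measured the guide's axis about 19 mm farther right than the text says (y ≈ −81 instead of −62, taking the housing's middle as origin). I used the measured place and the chisel went in.
- The first try at the mouth missed the upper lip. Nothing registered on the force reading, and I backed off and went in deeper.
- When the fingers closed on the chisel the tool read about 22 N upward.
- I did not separately check that the other things on the bench stayed put. I only ran a before-and-after comparison of the top camera picture, in which the arm and its shadow hide part of the scene, and did not go through it object by object. I felt no contact with any of them.

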